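# Fit the snap ring to the filter roller's axle

### The arm

A 6-joint arm with a two-finger parallel gripper is mounted at the origin on the work surface. World frame = base frame: x ahead of the robot, y to its left, z up, the work surface at z = 0. Lengths are in mm, angles in rad, forces in N, time in s.
With the tool pointing down it reaches from about 300 to 775 mm from the base axis. Payload 14.6 kg.
Tool frame: the origin (TCP) lies at the very end of the fingers, on their centre line; the grasp point (between the pads) lies 19 mm behind it; z points along the fingers, y is the direction in which the jaws open and shut (so a half turn about z gives the same grasp; the last joint's range is limited). The gripper opens to 94 mm and grips with 3 to 60 N. Pads are 16 mm wide; open, the fingers measure 119 mm over their backs; the gripper's body (75 mm by 177 mm) begins 78 mm behind the grasp point.
Start: joints at [-1.206, 0.3, 1.521, -0, 1.321, -0.067], TCP at [230.17, -499.511, 205.446] pointing down, gripper open.
Joint ranges: [-3.03, 3.03], [-0.79, 2.21], [0.23, 2.52], [-1.04, 4.18], [0, 3.07], [-2.55, 2.55]. Speed limits (rad/s): [2.22, 2.22, 2.57, 3.14, 3.14, 3.14].

### API

Orientations are given as a rotation vector (axis times angle).
In Python, from plant import r, eoat, imaging, job gives the robot as it stands. Calls block until the motion is done:
- r.movep(position, orientation): joint-space move of the TCP to a pose.
- r.move_straight(position, velocity=150, attitude=None, guard=None): straight line of the TCP; attitude=None keeps the orientation; velocity is the mean speed in mm/s. With guard (N) it stops when the force on the tool has changed by that much, and returns True; else False.
- r.movej(angles): joint-space move.
- eoat.open_jaws() and eoat.clamp(f_grip=None): open the fingers fully, or close them until they stop; f_grip is the grip in N (None keeps the last).
- r.wait(seconds).
- r.ik(position, orientation): joint angles nearest the present ones, or None.
- r.state(): the state.
- imaging.grab_frame(name): name is "scene" or "side" or "wrist"; returns a dict with "img" (400x640x3 uint8, red, green, blue), "z_map" (400x640 float32, mm along the optical axis (not along the pixel's ray), 0 where there is no reading), "camera_matrix" (3x3 intrinsics, pixels), "rvec" (rotation vector, rad) and "tvec" (3), from world to camera coordinates, as OpenCV has them; the wrist camera has in their place "T_tool_cam" (4x4, takes a point from camera to tool coordinates, whose origin is the TCP and whose axes are the flange's). Camera axes: x right, y down, z forward; pixel columns grow to the right and rows downward; lengths in mm; the calibration is good to about 2 mm. The wrist camera is an equidistant fisheye: a pixel r from the principal point sees the ray r / f radians off the axis. A picture is of the moment at which its call begins: read the wrist's pose just before it.
A pose or a line that the arm cannot do raises r.PlanningError and nothing moves.
- job.job_done(): hands the job in, once; it reports no verdict.
The state is a dict: "clock": time; "q": joint angles; "qvel": joint speeds; "tau": joint torques, N m; "position": TCP position; "ee_rot": TCP orientation; "wrist_force": force on the tool from outside, world axes, zero at the start; "wrist_torque": the same for the moment, N m; "finger_gap": finger opening in mm.
Only numpy, scipy, OpenCV 4.12 (cv2) and the standard library are available. Lean on these libraries where they do the work, as an engineer would, in place of code of your own. Each camera call takes 0.05 s, during which the arm holds its last target.

### The job

Take the circlip pliers from their rack, pick the snap ring up from the parts tray by its two eyes, spread it just enough to slip over the end of the roller's axle, press it gently down until you feel it bear on the washer, and let it close into the groove. Do not overstretch the ring or press hard, leave the other things on the bench alone, and at the end put the pliers back upright in their rack.

Things in the scene. Friction and masses are not known exactly. Their poses are not given: they have to be found in the camera images.
- roller: Filter support roller, fixed, axle straight up: steel flange (diameter 132), white wheel (diameter 120, top 56 above the bench), brass washer (diameter 70, top face at 62), then the steel axle, diameter 40, its end at 73.5. Origin: underside centre, on the axle's axis; z up.
- groove (a point): Point on the axle's axis at the height of the washer's top face (62 above the bench), which is also the lower side of the groove. The groove is 6.5 high (62 to 68.5) and its floor has diameter 36, all greased; above it the axle has diameter 40 up to 71.5, then a 2 x 45 degree chamfer to the flat end at 73.5.
- tray: Shallow steel parts tray 130 (x) x 116 (y), floor 4 above the bench, rim 12 above the bench. Origin: underside centre. It does not move.
- ring: Black snap ring (C shape, 26 g) lying flat on the tray floor, gap towards its +x: 5 thick, inside diameter 35.6 when free, outside 47.6. Two arms joined at a springy back at x = -20.8, y = 0. This body is the +y arm; the frame turns with it. Origin: centre of the ring's circle at the underside; z up.
- ring_centre (a point): The ring's origin (centre of its circle when closed, underside), carried by the +y arm.
- ring_eye_a (a point): Centre of the eye on the +y arm at the top face (24.9, +11.6, 5 in the ring's frame): a round lug of diameter 12 with a through hole of diameter 6. Axes as ring.
- ring_eye_b (a point): Centre of the same eye on the other arm, at the top face; it lies at (24.9, -11.6, 5) when the ring is closed, so the eyes are 23.2 apart. Axes turn with that arm.
- ring_arm (a joint): Opening angle of the ring, rad: 0 free; eyes 23.2 apart at 0, 32 at 0.2, 38.8 at 0.35, 40.5 at 0.39. Sprung: 1 N at each eye at 0, 5 N at 0.39. It passes over the axle from about 0.30; at 0.39 it has 1.1 of room all round when the axle's axis is 17.6 from the middle between the eyes, towards the back (24.9 when closed). Over 0.45 it is spoilt. Closed in the groove: about 0.02.
- rack: White plastic pliers rack, fixed: block 70 (x) x 100 (y) x 80 high with a slot 16 (x) x 46 (y), from 8 above the bench to its top. Origin: underside centre.
- pliers: Circlip pliers, 0.15 kg, 143 long, standing in the rack, handles up: the dark head (24 along x, 22 along y, underside 7 below the origin) rests on the rack's top, the jaws hang in the slot. Origin: the pivot, 87 above the bench; z to the handles; the halves stand side by side along y. Squeezing the handles SPREADS the tips. This body is the +y half; its frame turns with that half.
- plier_handles (a point): Point on the pliers' midline 52 above the pivot (0, 0, 52), halfway up the dark rubber-coated handles. Their flat outer faces are at y = +-27 (54 apart at rest), 18 wide along x, from 26 to 78 above the pivot.
- plier_tip_a (a point): End of the round pin on the +y jaw: (0, 10.8, -65) in the pliers' frame. The pin has diameter 4.2 and a round end and stands 5 out of a flat collar of diameter 9.2 that comes to rest on the eye.
- plier_tip_b (a point): End of the same pin on the -y jaw; at rest the pins are 21.6 apart, 1.6 less than the eyes. As the held handles are squeezed the pins also sink a little relative to the fingers (about 1 by the time the ring is at 0.12, 2 at 0.39) and rise again on release.
- pliers_arm (a joint): Angle between the pliers' halves, rad: 0 at rest with the handles apart, grows as they are squeezed; the pins' distance grows by about 63 per rad (pins at the closed eyes' 23.2 at 0.025; about 0.33 holds the ring at 0.39, as the pins bear on the outer sides of the holes). Sprung: about 6 N squeeze at the handles at rest, about 16 N with the ring spread to 0.39.
- grease_jar: white jar with black cap, diameter 52, 60 tall; origin underside centre. Bystander.
- dust_cap: grey plastic dust cap, diameter 54, 18 tall; origin underside centre. Bystander.
- plug_a: white ceramic coral plug, diameter 28, 27 tall with a brown coral fragment; origin underside centre. Bystander.
- plug_b: second coral plug like plug_a. Bystander.
- bearing: spare steel bearing ring, diameter 52, 15 tall; origin underside centre. Bystander.
- wrench: steel wrench 170 long, lying flat; origin underside near its middle. Bystander.
- screwdriver: screwdriver 180 long, lying flat; origin underside near its middle. Bystander.
- baster: clear pipette with a rubber bulb, about 235 long and 36 tall, lying on two white rests; origin on the bench near its middle. Bystander.
Not all that is in view belongs to the job. There is more than one size of the pliers; the job needs the middle-sized.

How it is judged:
By the outcome, as a careful person would: the job done as asked, in the order asked, and still so for the second after the job is handed in, with the robot touching nothing.
It also fails if it takes over 72 s, if anything falls off the work surface, if the arm or the gripper's body presses on something with over 40 N, if the wrist force passes 120 N, or if a joint passes its speed limit or range.

## Working session

There is one attempt and no reset: what is moved stays moved. The work goes in short steps, each a Python script; the robot and the scene stay as the last script left them, time stands still between calls to the robot, and variables do not carry over. Pictures are saved under pics/ and viewed, and the job is handed in when it is done.

```bash
ls; mkdir -p pics; python3 - <<'E'
from plant import r,eoat,imaging,job
import cv2,numpy as np
for n in("scene","side","wrist"):
    f=imaging.grab_frame(n); cv2.imwrite(f"pics/{n}0.png",f["img"][:,:,::-1]); np.savez(f"pics/{n}0.npz",**f)
    print(n,f["camera_matrix"].tolist(),[ (k,np.round(f[k],3).tolist()) for k in("rvec","tvec","T_tool_cam") if k in f])
print(r.state())
E
```

```text
pics
scene [[381.2433190163435, 0.0, 314.4682761327195], [0.0, 381.2433190163435, 195.2561253159548], [0.0, 0.0, 1.0]] [('rvec', [2.082, 1.022, -0.459]), ('tvec', [-325.086, -177.764, 1606.126])]
side [[422.68938736970557, 0.0, 314.5492632934278], [0.0, 422.68938736970557, 206.14951236012877], [0.0, 0.0, 1.0]] [('rvec', [0.836, -2.351, 1.263]), ('tvec', [401.243, 267.78, 772.878])]
wrist [[309.70691628693146, 0.0, 319.55998413728935], [0.0, 309.70691628693146, 196.6051570572008], [0.0, 0.0, 1.0]] [('T_tool_cam', [[0.001, -0.959, -0.284, 80.976], [1.0, 0.001, 0.0, -0.123], [0.0, -0.284, 0.959, -178.678], [0.0, 0.0, 0.0, 1.0]])]
{'clock': 0.15, 'q': array([-1.20559811e+00,  3.00330168e-01,  1.52141881e+00, -4.31439881e-05,
        1.32070120e+00, -6.65997273e-02]), 'qvel': array([-0.00155262, -0.00230272, -0.00097155, -0.00071647, -0.00100299,
       -0.00039022]), 'tau': array([-8.34419061e-04, -5.31961405e+01, -3.52817237e+01,  7.07465317e-02,
        2.35867681e-02, -1.05920462e-04]), 'position': array([ 230.09525329, -499.34267808,  205.03228556]), 'ee_rot': array([-3.06783225e+00, -6.72845703e-01,  2.65212123e-04]), 'wrist_force': array([-0.57053061, -0.37422692, -0.12354837]), 'wrist_torque': array([-0.02260033,  0.01324677, -0.01716423]), 'finger_gap': 94.05465741716215}
```

View pics/scene0.png

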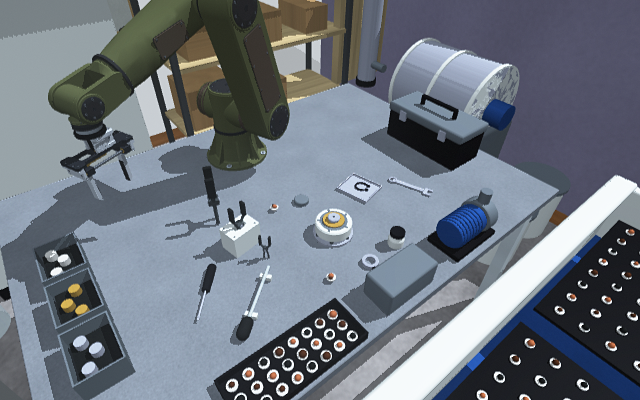

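View pics/side0.png

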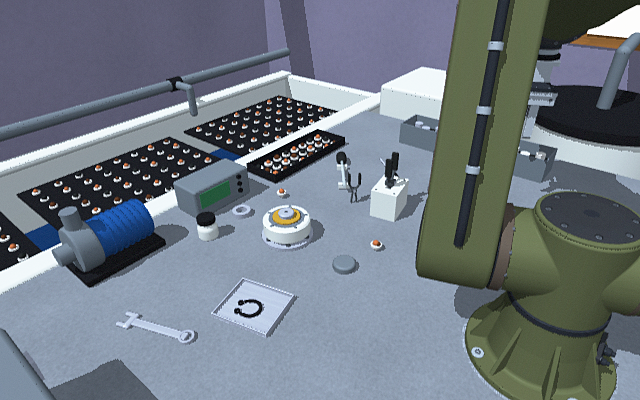

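View pics/wrist0.png

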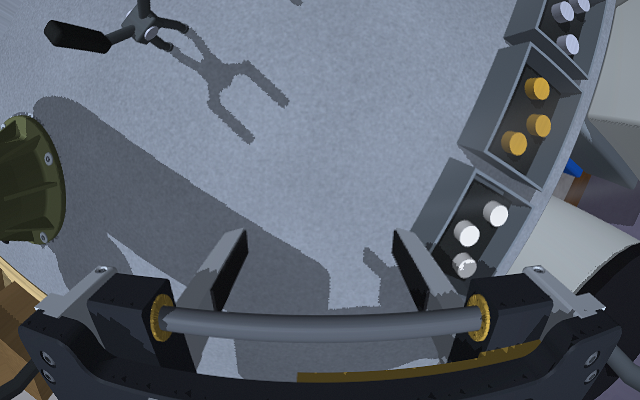

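```bash
python3 - <<'E'
import cv2,numpy as np
a=cv2.imread("pics/scene0.png")[155:275,190:290]
b=cv2.imread("pics/side0.png")[130:240,320:430]
c=cv2.imread("pics/scene0.png")[160:260,290:420]
d=cv2.imread("pics/side0.png")[190:345,200:340]
R=lambda i:cv2.resize(i,(400,300),interpolation=cv2.INTER_CUBIC)
cv2.imwrite("pics/c1.png",np.vstack([np.hstack([R(a),R(b)]),np.hstack([R(c),R(d)])]))
E
```

```text
(no output)
```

View pics/c1.png

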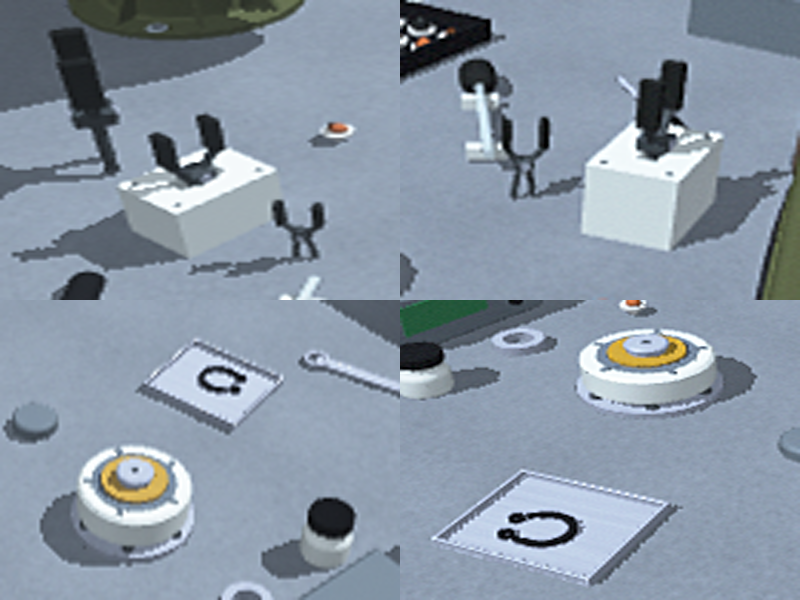

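```bash
cat > h.py <<'E'
import numpy as np,cv2
from scipy.spatial.transform import Rotation as R
def cam(f,pose=None):
    """returns (origin, Rot cam->world)"""
    if "rvec" in f:
        M=cv2.Rodrigues(np.asarray(f["rvec"],float))[0]; return -M.T@np.ravel(f["tvec"]),M.T
    p,rv=pose; Rt=R.from_rotvec(rv).as_matrix(); T=np.asarray(f["T_tool_cam"])
    return p+Rt@T[:3,3],Rt@T[:3,:3]
def ray(f,uv):
    K=f["camera_matrix"]; uv=np.atleast_2d(np.asarray(uv,float))
    x=(uv[:,0]-K[0,2])/K[0,0]; y=(uv[:,1]-K[1,2])/K[1,1]
    if "rvec" in f: d=np.c_[x,y,np.ones_like(x)]
    else:
        th=np.hypot(x,y); s=np.where(th>1e-9,np.sin(th)/np.maximum(th,1e-9),1); d=np.c_[x*s,y*s,np.cos(th)]
    return d
def onplane(f,uv,z,pose=None):
    o,M=cam(f,pose); d=ray(f,uv)@M.T; t=(z-o[2])/d[:,2]; return o+d*t[:,None]
def cloud(f,pose=None):
    v,u=np.mgrid[0:400,0:640]; o,M=cam(f,pose); d=ray(f,np.c_[u.ravel(),v.ravel()]); d=d/d[:,2:]
    P=o+(d*np.asarray(f["z_map"]).reshape(-1,1))@M.T; return P.reshape(400,640,3)
def proj(f,P,pose=None):
    o,M=cam(f,pose); c=(np.atleast_2d(P)-o)@M; K=f["camera_matrix"]
    if "rvec" in f: x=c[:,:2]/c[:,2:]
    else:
        n=np.linalg.norm(c[:,:2],axis=1); th=np.arctan2(n,c[:,2]); x=c[:,:2]*(th/n)[:,None]
    return x*K[0,0]+np.array([K[0,2],K[1,2]])
E
python3 - <<'E'
from h import *
for n in("scene","side"):
    f=dict(np.load(f"pics/{n}0.npz")); P=cloud(f); print(n,cam(f)[0].round(0))
    hsv=cv2.cvtColor(f["img"],cv2.COLOR_RGB2HSV)
    # orange washer
    m=((hsv[...,0]>10)&(hsv[...,0]<28)&(hsv[...,1]>130)&(P[...,2]>45)&(P[...,2]<80)).astype(np.uint8)
    k,l,s,c=cv2.connectedComponentsWithStats(m)
    i=1+s[1:,4].argmax(); cs=cv2.findContours((l==i).astype(np.uint8),cv2.RETR_EXTERNAL,cv2.CHAIN_APPROX_NONE)[0][0][:,0]
    W=onplane(f,cs,62); (e,ax,an)=cv2.fitEllipse(W[:,:2].astype(np.float32)); print("washer",s[i],e,ax)
    for u,v in ([(210,190),(237,213),(265,245),(334,214),(362,186),(275,208),(301,200),(410,186)] if n=="scene" else [(390,180),(354,183),(287,213),(250,308)]): print((u,v),P[v,u].round(0))
E
```

```text
scene [1249. -575.  909.]
washer [ 61 299  14  13 136] (428.9585876464844, -719.6453857421875) (27.797170639038086, 40.872596740722656)
(210, 190) [ 358. -271.  169.]
(237, 213) [ 324. -183.   -1.]
(265, 245) [ 509. -185.   -1.]
(334, 214) [589.  31.  70.]
(362, 186) [481. 265.   2.]
(275, 208) [403. -75.  20.]
(301, 200) [423.  21.  20.]
(410, 186) [596. 403.   8.]
side [-25. 633. 655.]
washer [273 209  27  16 191] (598.21533203125, 18.832571029663086) (62.815250396728516, 65.58903503417969)
(390, 180) [ 453. -230.  102.]
(354, 183) [ 618. -304.    1.]
(287, 213) [590.  23.  75.]
(250, 308) [484. 254.   5.]
```

```bash
python3 - <<'E'
from h import *
for n in("scene","side"):
    f=dict(np.load(f"pics/{n}0.npz")); P=cloud(f)
    g=f["img"].min(2)
    def rep(name,m):
        m=m.astype(np.uint8); k,l,s,c=cv2.connectedComponentsWithStats(m)
        for i in range(1,k):
            if s[i,4]>12:
                Q=P[l==i]; (ct,sz,an)=cv2.minAreaRect(Q[:,:2].astype(np.float32)); print(n,name,s[i,:5],np.round(ct,1),np.round(sz,1),round(an,1),"z",Q[:,2].min().round(),Q[:,2].max().round())
    box=(P[...,0]>300)&(P[...,0]<700)&(P[...,1]>-350)&(P[...,1]<350)
    rep("racktop",box&(abs(P[...,2]-80)<4)&(g>140)&(P[...,1]<-100))
    rep("tall",box&(P[...,2]>90)&(f["img"].max(2)<70)&(P[...,1]<-100))
    rep("ring",box&(P[...,1]>180)&(f["img"].max(2)<70)&(P[...,2]>-5)&(P[...,2]<20))
    rep("axle",box&(abs(P[...,2]-73)<3.5)&(P[...,1]>-50))
E
```

```text
scene racktop [235 215   7   7  21] [ 428.9 -228.1] [12.6 29.7] 31.0 z 76.0 83.0
scene racktop [219 214  40  27 396] [ 460.3 -240.6] [ 72.7 103. ] 11.3 z 76.0 84.0
scene tall [204 168  15  38 242] [ 328.8 -259.4] [30.7 68.3] 73.8 z 90.0 208.0
scene tall [236 201  10  22  87] [ 458.4 -230.4] [31.1 17.6] 85.6 z 91.0 167.0
scene tall [227 208  13  20  76] [ 467.8 -258.8] [16.3 21.1] 3.7 z 91.0 166.0
scene ring [355 182  15   9  37] [480.2 259.3] [53.9 45.1] 87.7 z 2.0 11.0
scene axle [328 213  12   9  81] [600.   19.8] [35.3 36.5] 51.9 z 70.0 76.0
side racktop [371 175  38  24 405] [ 458.7 -241.2] [ 70.8 107.3] 11.8 z 76.0 83.0
side tall [385 152  14  33 264] [ 457.3 -241.2] [20.1 55.9] 9.0 z 90.0 168.0
side ring [234 300  28  17 173] [483.8 257.7] [54.7 48. ] 31.1 z 4.0 13.0
side axle [278 208  16  10 122] [595.9  21.7] [37.4 37. ] 5.1 z 70.0 76.0
```

```bash
python3 - <<'E'
from h import *
f=dict(np.load("pics/side0.npz"))
m=(f["img"].max(2)<70); v,u=np.nonzero(m[295:325,225:270]); W=onplane(f,np.c_[u+225,v+295],9)[:,:2]
im=np.full((400,400,3),255,np.uint8); c=np.array([484,256])
for p in W: x,y=((p-c)*5+200).astype(int); cv2.circle(im,(x,399-y),7,(0,0,0),-1)
cv2.imwrite("pics/ringtop.png",im)
from plant import r
def rot(a): 
    return R.from_matrix(np.array([[np.cos(a),np.sin(a),0],[np.sin(a),-np.cos(a),0],[0,0,-1]])).as_rotvec()
for a in(11.5,191.5): print(a,r.ik([459.5,-241,230],rot(np.radians(a))))
for a in range(0,360,30): q=r.ik([484,256,200],rot(np.radians(a))); print(a,None if q is None else np.round(q,2))
E
```

```text
11.5 [-5.53638888e-01  2.11530357e-01  1.57398263e+00 -8.88178420e-16
  1.35607967e+00  8.16444574e-01]
191.5 [-5.53638888e-01  2.11530357e-01  1.57398263e+00 -4.44089210e-16
  1.35607967e+00 -2.32514808e+00]
0 [ 0.42  0.3   1.54 -0.    1.31  1.99]
30 [ 0.42  0.3   1.54 -0.    1.31  1.47]
60 [0.42 0.3  1.54 0.   1.31 0.94]
90 [ 0.42  0.3   1.54 -0.    1.31  0.42]
120 [ 0.42  0.3   1.54 -0.    1.31 -0.1 ]
150 [ 0.42  0.3   1.54 -0.    1.31 -0.63]
180 [ 0.42  0.3   1.54 -0.    1.31 -1.15]
210 [ 0.42  0.3   1.54  0.    1.31 -1.67]
240 [ 0.42  0.3   1.54 -0.    1.31 -2.2 ]
270 None
300 None
330 [ 0.42  0.3   1.54 -0.    1.31  2.51]
```

View pics/ringtop.png

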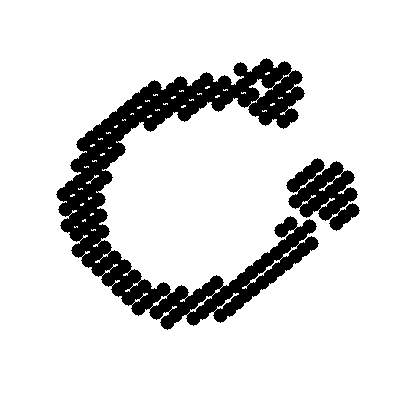

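```bash
cat >> h.py <<'E'
def rot(deg):
    a=np.radians(deg); return R.from_matrix(np.array([[np.cos(a),np.sin(a),0],[np.sin(a),-np.cos(a),0],[0,0,-1]])).as_rotvec()
def snap(name,crop=None,scale=1):
    from plant import r,imaging
    s=r.state(); f=imaging.grab_frame("wrist"); f["pos"]=s["position"]; f["rv"]=s["ee_rot"]
    np.savez(f"pics/{name}.npz",**f); im=f["img"][:,:,::-1]
    if crop: im=im[crop[0]:crop[1],crop[2]:crop[3]]
    cv2.imwrite(f"pics/{name}.png",cv2.resize(im,None,fx=scale,fy=scale,interpolation=cv2.INTER_CUBIC)); return f,s
def load(name):
    f=dict(np.load(f"pics/{name}.npz")); return f,(f["pos"],f["rv"])
E
python3 - <<'E'
from h import *
from plant import r
p=r.state()["position"]
r.movep([459.5,-241,250],rot(11.5))
f,s=snap("w1"); print(s["clock"],s["position"],s["ee_rot"],s["wrist_force"])
E
```

```text
1.4583 [ 459.14816156 -241.68153301  249.81892068] [-3.12582804e+00 -3.13996544e-01  4.50345638e-04] [-0.56959934 -0.08013489  0.97419759]
```

View pics/w1.png

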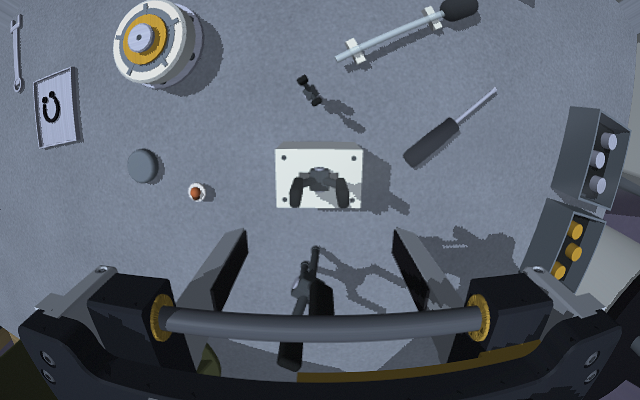

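```bash
python3 - <<'E'
from h import *
f,ps=load("w1")
g=f["img"].min(2); 
m=np.zeros((400,640),np.uint8); m[140:215,268:370]=(g[140:215,268:370]>185)
P=cloud(f,ps)
cs=max(cv2.findContours(m,cv2.RETR_EXTERNAL,cv2.CHAIN_APPROX_NONE)[0],key=cv2.contourArea)[:,0]
W=onplane(f,cs,80,ps); c=cv2.minAreaRect(W[:,:2].astype(np.float32)); print("rect80",c, np.ptp(cs,axis=0))
d=np.zeros((400,640),np.uint8); d[150:212,280:360]=(f["img"].max(2)[150:212,280:360]<75)
k,l,s,ct=cv2.connectedComponentsWithStats(d)
for i in range(1,k):
    if s[i,4]>3: print(s[i],ct[i].round(1),onplane(f,ct[i:i+1],80,ps).round(1), P[l==i].mean(0).round(1))
im=cv2.resize(f["img"][135:220,262:378,::-1],None,fx=6.5,fy=6.5,interpolation=cv2.INTER_CUBIC); cv2.imwrite("pics/w1c.png",im)
h=(f["img"].max(2)<75)&(P[...,2]>155)&(P[...,2]<175); h[:, :280]=0;h[:,360:]=0;h[215:]=0
k,l,s,ct=cv2.connectedComponentsWithStats(h.astype(np.uint8))
for i in range(1,k): print("handle",s[i],ct[i],cv2.minAreaRect(P[l==i][:,:2].astype(np.float32)),P[l==i][:,2].max())
E
```

```text
rect80 ((458.14447021484375, -240.70314025878906), (69.46180725097656, 99.46361541748047), 11.231209754943848) [87 58]
[311 169   3   2   6] [312.  169.5] [[ 467.4 -231.5   80. ]] [ 469.8 -231.3   92. ]
[325 169   3   2   5] [326.  169.4] [[ 470.7 -247.2   80. ]] [ 472.9 -246.5   91.5]
[290 177  38  31 507] [302.7 189. ] [[ 442.5 -225.4   80. ]] [ 457.8 -226.2  133.3]
[335 178  14  30 327] [341.8 192.8] [[ 447.1 -271.1   80. ]] [ 466.9 -261.4  154.2]
handle [290 186  11  22 209] [294.81818182 196.27272727] ((456.04541015625, -220.1951904296875), (18.16301918029785, 9.106852531433105), 11.009370803833008) 166.08547617012562
handle [337 187  12  21 215] [342.94418605 197.13023256] ((464.4637756347656, -262.2228698730469), (17.15741729736328, 9.635655403137207), 13.418550491333008) 166.52832302847094
```

View pics/w1c.png

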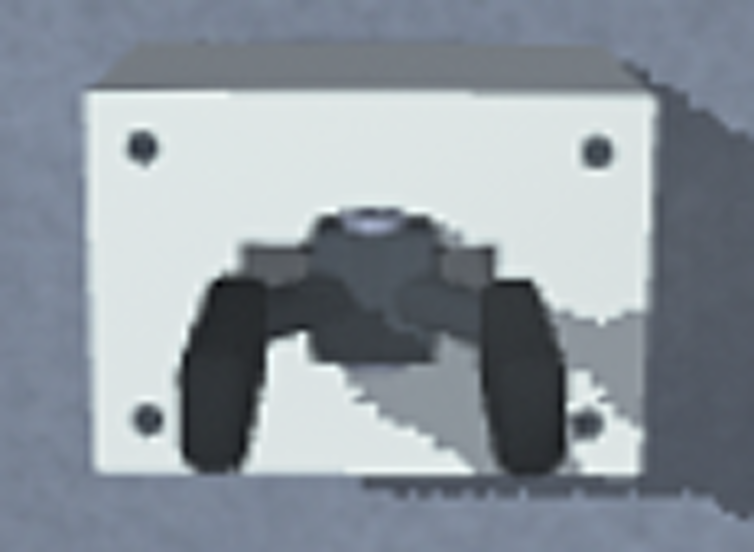

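```bash
python3 - <<'E'
from h import *
from plant import r,eoat
r.movep([459.5,-241,250],rot(11.2))
print(r.move_straight([459.5,-241,120],velocity=150,guard=8))
s=r.state(); print(s["clock"],s["position"],s["wrist_force"])
eoat.clamp(5); r.wait(0.2)
s=r.state(); print(s["clock"],s["position"],s["wrist_force"],s["finger_gap"])
eoat.clamp(9); s=r.state(); print(s["clock"],s["finger_gap"],s["wrist_force"])
eoat.clamp(5); r.wait(.2);s=r.state(); print(s["clock"],s["finger_gap"],s["wrist_force"])
E
```

```text
False
2.775 [ 459.88494773 -241.22954698  120.85078772] [ 0.88963158 -1.00198773  0.47486742]
3.675 [ 459.50476432 -240.95492596  120.04516672] [-0.2293105   0.38032453  0.88519166] 53.77809662994392
3.8917 53.92475230320875 [-0.86262222  2.24003663  4.00259529]
4.3083 54.020663352470805 [-1.05810776  1.65542222  3.67404684]
```

```bash
python3 - <<'E'
from h import *
from plant import r,eoat
for g in(8,10,6):
    eoat.clamp(g); r.wait(.3);s=r.state(); print(g,s["clock"],s["finger_gap"],s["wrist_force"],s["position"])
E
```

```text
8 4.825 53.884113280418084 [-0.55109299  1.45239522  4.70172686] [ 459.53616189 -241.00098226  120.05998203]
10 5.3417 53.750227462824206 [-0.60642824  2.107497    5.93346629] [ 459.54535534 -241.03076941  120.11120007]
6 5.8583 53.627089063153726 [-0.75881132  2.08843126  5.59096097] [ 459.53860552 -241.01695088  120.03841812]
```

```bash
python3 - <<'E'
from h import *
from plant import r,eoat
eoat.clamp(6)
r.move_straight([459.5,-241,130],velocity=60); r.wait(.2)
s=r.state(); print(s["clock"],s["finger_gap"],s["wrist_force"],s["position"])
for g in(8,10,6):
    eoat.clamp(g); r.wait(.3);s=r.state(); print(g,s["clock"],s["finger_gap"],s["wrist_force"],s["position"][2])
snap("w2",(140,300,200,440),3)
E
```

```text
6.5917 54.18971161065417 [-0.45749343 -0.67093887 -1.62790981] [ 459.35851606 -240.93142436  129.73299211]
8 7.1083 53.268191094939816 [-0.0280902  -0.41925104 -1.08921527] 129.99936048482093
10 7.6917 49.81156473995083 [ 0.61859144  0.12746213 -1.61560539] 129.9918221878972
6 8.2083 53.62050164551736 [ 0.62028085  0.25657693 -1.88774249] 130.00523022346948
```

View pics/w2.png

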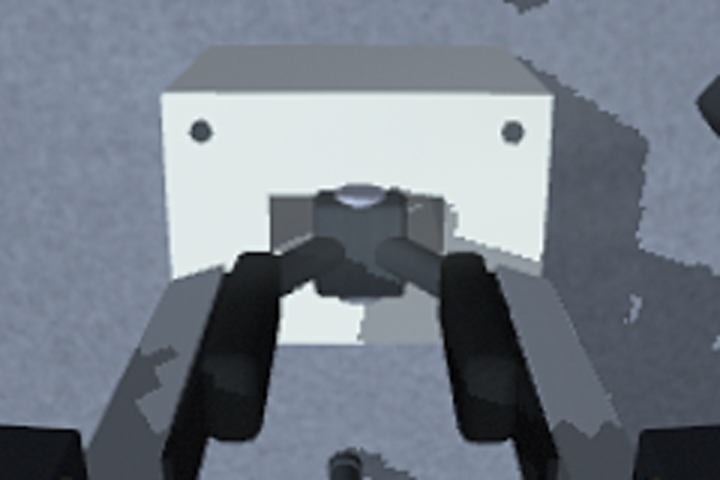

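```bash
python3 - <<'E'
from h import *
from plant import r,eoat
eoat.clamp(7)
r.move_straight([459.5,-241,245],velocity=150)
r.movep([504,268,220],rot(26.6)); 
r.move_straight([504,268,150],velocity=120); r.wait(.2)
f,s=snap("w3",(130,290,210,430),3); print(s["clock"],s["finger_gap"],s["wrist_force"],s["position"])
E
```

```text
12.1833 53.626390272544775 [-0.01424177 -0.31228476 -1.14243294] [504.27626963 268.11934596 150.76742161]
```

View pics/w3.png

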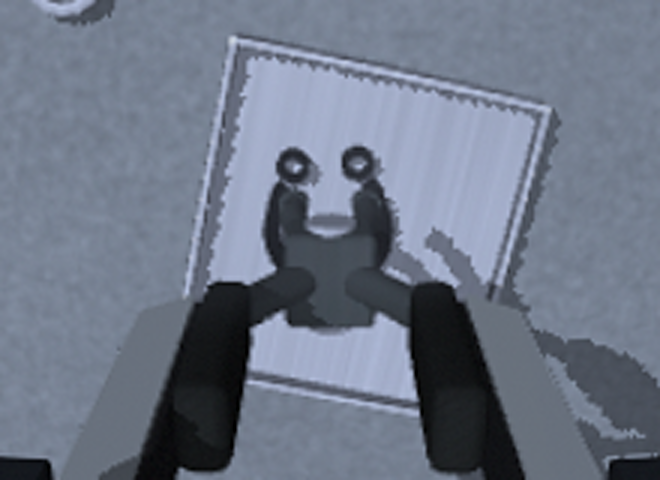

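```bash
python3 - <<'E'
from h import *
f,ps=load("w3")
im=cv2.resize(f["img"][170:225,280:360,::-1],None,fx=10,fy=10,interpolation=cv2.INTER_CUBIC); im=np.clip(im.astype(float)*1.4,0,255).astype(np.uint8); cv2.imwrite("pics/w3c.png",im)
for uv in [(307.3,185.3),(329.3,184)]: print(onplane(f,[uv],9,ps))
P=cloud(f,ps); Rt=R.from_rotvec(ps[1]).as_matrix()
# predicted tips (tool coords) 
for y in(-10.8,10.8):
    print(proj(f,ps[0]+Rt@np.array([0,y,98.]),ps))
E
```

```text
[[497.23527505 279.4595663    9.        ]]
[[509.04832637 259.09848615   9.        ]]
[[308.16961137 195.55026803]]
[[331.36361779 195.56526154]]
```

View pics/w3c.png

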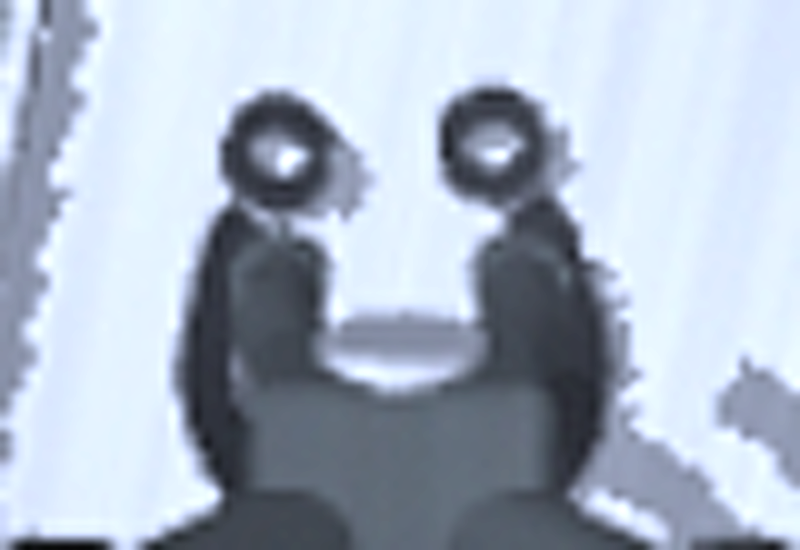

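```bash
python3 - <<'E'
from h import *
from plant import r
# fix yaw, lower closer, 
r.move_straight([503.1,269.3,117],velocity=100,attitude=rot(30.1)); r.wait(.3)
f,s=snap("w4"); ps=(s["position"],s["ee_rot"]); print(s["clock"],s["finger_gap"],ps)
def z(img,x0,y0,x1,y1,k,circs):
    im=cv2.resize(img[y0:y1,x0:x1,::-1],None,fx=k,fy=k,interpolation=cv2.INTER_CUBIC); im=np.clip(im.astype(float)*1.4,0,255).astype(np.uint8); b=im.copy()
    for pts,col in circs:
        q=((proj(f,pts,ps)-[x0,y0]+.5)*k-.5)
        for a in q: cv2.circle(b,(int(a[0]),int(a[1])),1,col,-1)
    return np.hstack([im,b])
Rt=R.from_rotvec(ps[1]).as_matrix(); t=np.linspace(0,2*np.pi,90)
C=[]
for y in(-10.8,10.8):
    for zz,rr,c in((93,4.6,(0,0,255)),(98,2.1,(0,255,0))): C.append((ps[0]+(np.c_[rr*np.cos(t),y+rr*np.sin(t),np.full(90,zz)])@Rt.T,c))
for e in((497.23,279.46),(509.05,259.1)): C.append((np.c_[e[0]+6*np.cos(t),e[1]+6*np.sin(t),np.full(90,9)],(255,0,0)))
cv2.imwrite("pics/w4c.png",z(f["img"],285,160,355,235,5.7,C))
E
```

```text
13.0167 54.15556456939997 (array([503.28390612, 269.372726  , 117.45185953]), array([-3.03377867e+00, -8.15505071e-01, -1.14159909e-03]))
```

View pics/w4c.png

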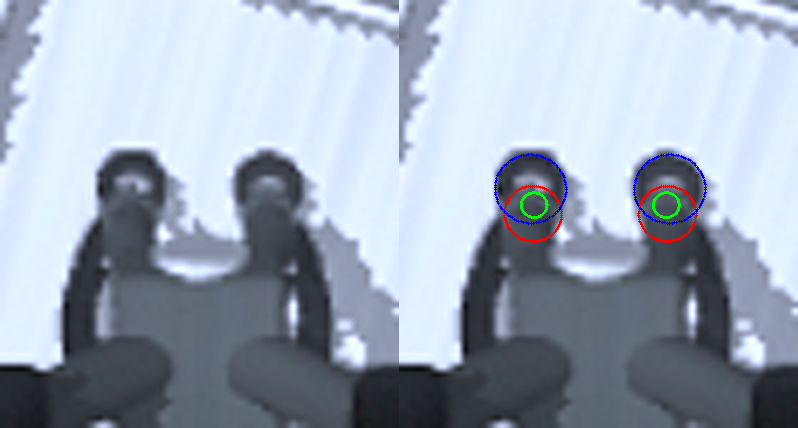

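```bash
cat >> h.py <<'E'
def zoom(f,ps,x0,y0,x1,y1,k,circs,name,gain=1.4,gamma=1.):
    im=cv2.resize(f["img"][y0:y1,x0:x1,::-1],None,fx=k,fy=k,interpolation=cv2.INTER_CUBIC); im=np.clip(255*(im/255.)**gamma*gain,0,255).astype(np.uint8); b=im.copy()
    for pts,col in circs:
        for a in ((proj(f,pts,ps)-[x0,y0]+.5)*k-.5): cv2.circle(b,(int(a[0]),int(a[1])),1,col,-1)
    cv2.imwrite(f"pics/{name}.png",np.hstack([im,b]))
def circ(c,rr,z,ps=None):
    t=np.linspace(0,2*np.pi,120); q=np.c_[c[0]+rr*np.cos(t),c[1]+rr*np.sin(t),np.full(120,z)]
    return q if ps is None else ps[0]+q@R.from_rotvec(ps[1]).as_matrix().T
E
python3 - <<'E'
from h import *
f,ps=load("w4")
C=[(circ((0,y),4.6,93,ps),(0,0,255)) for y in(-10.8,10.8)]+[(circ((0,y),2.1,98,ps),(0,255,0)) for y in(-10.8,10.8)]
zoom(f,ps,295,180,345,215,8,C,"w4d",2.2,.9)
E
```

```text
(no output)
```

View pics/w4d.png

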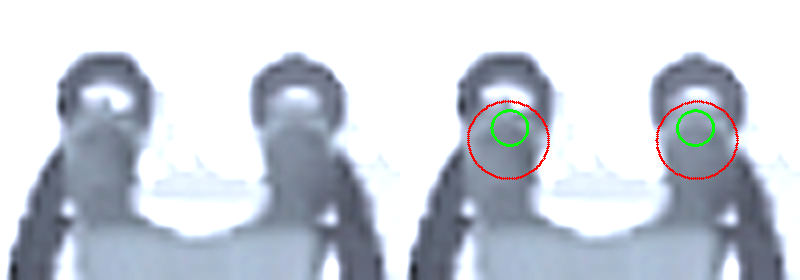

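```bash
python3 - <<'E'
from h import *
from plant import r
a=np.radians(30.1)
r.move_straight([503.1+16*np.cos(a),269.3+16*np.sin(a),117],velocity=80); r.wait(.3)
f,s=snap("w5"); ps=(s["position"],s["ee_rot"]); print(s["clock"],s["finger_gap"],ps)
C=[(circ((0,y),4.6,93,ps),(0,0,255)) for y in(-10.8,10.8)]+[(circ((0,y),2.1,98,ps),(0,255,0)) for y in(-10.8,10.8)]
zoom(f,ps,295,180,345,215,8,C,"w5d",1.8,.9)
g=f["img"].mean(2); np.set_printoptions(linewidth=250)
print(g[188:212,298:342].astype(int))
E
```

```text
13.7167 53.7699035550389 (array([516.78929619, 277.22957161, 117.06428014]), array([-3.03384001e+00, -8.15644144e-01,  1.54937916e-05]))
[[181 182 180 ... 179 179 177]
 [181 181 180 ... 179 179 175]
 [180 180 179 ... 181 178 174]
 ...
 [179 178 179 ... 118 116 111]
 [179 177 178 ... 117 131 150]
 [179 178 178 ... 133 159 176]]
```

View pics/w5d.png

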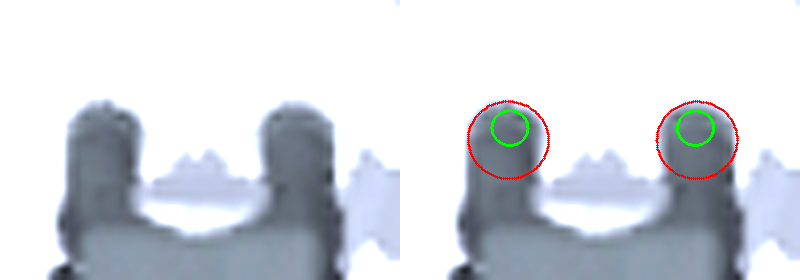

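```bash
python3 - <<'E'
from h import *
a=np.radians(30.1); ex=np.array([np.cos(a),np.sin(a)]); ey=np.array([-np.sin(a),np.cos(a)])
for n in("w3","w4"):
    f,ps=load(n); x0,y0,x1,y1=296,172,342,195; k=10
    g=cv2.resize(f["img"][y0:y1,x0:x1].mean(2),None,fx=k,fy=k,interpolation=cv2.INTER_CUBIC)
    m=(g<110).astype(np.uint8)
    cs=[c[:,0] for c in cv2.findContours(m,cv2.RETR_EXTERNAL,cv2.CHAIN_APPROX_NONE)[0] if len(c)>100]
    allp=np.vstack(cs); uv=(allp+.5)/k-.5+[x0,y0]
    W=onplane(f,uv,4,ps)[:,:2]; ox=np.array([503.1,269.3]); L=np.c_[(W-ox)@ex,(W-ox)@ey]
    for s in(1,-1):
        q=L[(L[:,1]*s>0)&(L[:,0]>-0.5)]
        top=q[:,0].max(); 
        # arc fit: least squares circle, radius fixed 6
        from scipy.optimize import least_squares
        q2=q[q[:,0]>1.0]
        r_=least_squares(lambda c:np.hypot(q2[:,0]-c[0],q2[:,1]-c[1])-6,[0,11.6*s],loss="soft_l1",f_scale=.3)
        r3=least_squares(lambda c:np.hypot(q2[:,0]-c[0],q2[:,1]-c[1])-c[2],[0,11.6*s,6],loss="soft_l1",f_scale=.3)
        print(n,s,"top-6",round(top-6,2),"fit",r_.x.round(2),r3.x.round(2),"yext",q[:,1].min().round(2),q[:,1].max().round(2))
E
```

```text
w3 1 top-6 0.01 fit [-0.23 11.83] [-0.03 11.84  5.84] yext 4.72 18.21
w3 -1 top-6 -0.74 fit [ -0.75 -11.3 ] [ -0.82 -11.31   6.06] yext -17.96 -5.59
w4 1 top-6 -0.37 fit [-0.2  11.94] [-0.32 11.94  6.1 ] yext 4.8 17.95
w4 -1 top-6 -0.46 fit [ -0.73 -11.39] [ -0.75 -11.39   6.02] yext -17.94 -5.58
```

```bash
python3 - <<'E'
from h import *
from plant import r,eoat
a=np.radians(30.1); ex=np.array([np.cos(a),np.sin(a)]); ey=np.array([-np.sin(a),np.cos(a)])
t=np.array([503.1,269.3])-0.42*ex+0.1*ey; print(t)
r.move_straight([*t,112],velocity=60,attitude=rot(28.8))
eoat.clamp(8.4); r.wait(.3); s=r.state(); print(s["clock"],s["finger_gap"],s["position"],s["wrist_force"])
f,s=snap("w6"); ps=(s["position"],s["ee_rot"])
C=[(circ((0,y),4.6,93,ps),(0,0,255)) for y in(-11.6,11.6)]+[(circ((0,y),2.1,98,ps),(0,255,0)) for y in(-11.6,11.6)]
zoom(f,ps,295,175,345,220,8,C,"w6d",1.8,.9)
E
```

```text
[502.68648533 269.17588063]
14.7167 53.565156708713815 [502.71339243 269.18509241 111.98707659] [ 0.54552395  0.09051209 -2.00361208]
```

View pics/w6d.png

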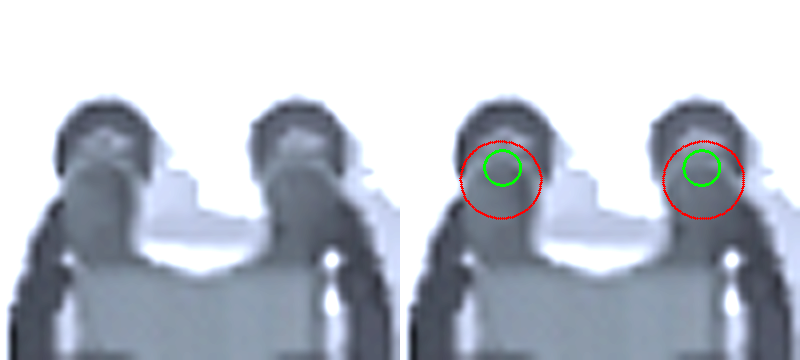

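```bash
python3 - <<'E'
from h import *
from plant import r,eoat
eoat.clamp(9); r.wait(.25); s=r.state(); g=s["finger_gap"]; print(s["clock"],g)
p=s["position"]; t=[502.687,269.176]
if g>53.1: eoat.clamp(9.4); r.wait(.25); s=r.state(); g=s["finger_gap"]; print(s["clock"],g)
if 51.5<g<53.3:
    hit=r.move_straight([*t,100],velocity=12,guard=2.5)
    s=r.state(); print(hit,s["clock"],s["finger_gap"],s["position"],s["wrist_force"])
f,s=snap("w7"); ps=(s["position"],s["ee_rot"])
zoom(f,ps,295,175,345,220,8,[],"w7d",1.8,.9)
E
```

```text
15.2333 52.84513720288825
True 16.0083 52.55232652497462 [502.78754247 269.23509383 102.23842634] [0.59141205 0.44921154 5.24497404]
```

View pics/w7d.png

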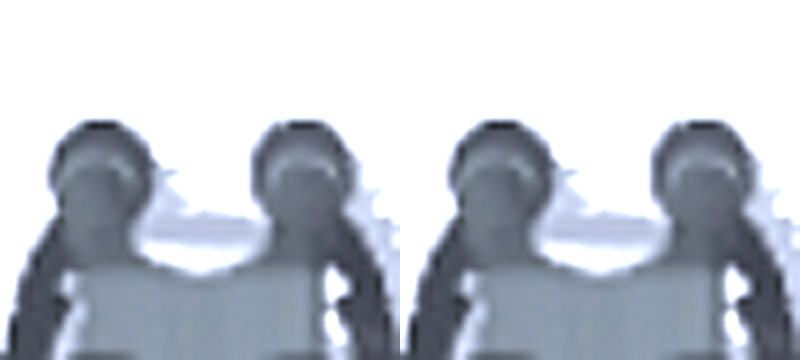

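```bash
python3 - <<'E'
from h import *
from plant import r,eoat
t=[502.687,269.176]
for g,z in((10.5,102.4),(12,102.8)):
    eoat.clamp(g); r.wait(.25); s=r.state(); print(g,s["clock"],s["finger_gap"],s["position"][2],s["wrist_force"])
    if abs(s["wrist_force"][2])>3: r.move_straight([*t,s["position"][2]+.5],velocity=10); r.wait(.1); s=r.state(); print("  up",s["finger_gap"],s["position"][2],s["wrist_force"])
f,s=snap("w8"); ps=(s["position"],s["ee_rot"])
zoom(f,ps,290,170,350,220,6.6,[],"w8d",1.6,.9)
E
```

```text
10.5 16.525 52.83743828541888 102.20737485535687 [-0.59827776 -0.36519519  5.87110114]
  up 51.37270827834596 102.58385882931323 [-0.09461581 -0.57483322 -0.95599645]
12 17.375 51.475517702717546 102.665612109852 [ 0.66990253  0.62569706 -1.10123723]
```

View pics/w8d.png

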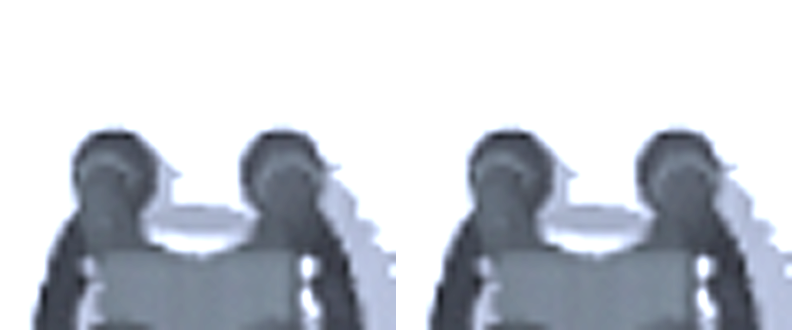

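```bash
python3 - <<'E'
from h import *
from plant import r,eoat
t=[502.687,269.176]
for g in(13,14,15):
    eoat.clamp(g); r.wait(.2); s=r.state(); print(g,s["clock"],s["finger_gap"],s["position"][2],s["wrist_force"])
    for _ in range(3):
        if s["wrist_force"][2]>1.5: r.move_straight([*t,s["position"][2]+.5],velocity=10); r.wait(.1); s=r.state(); print("  up",s["finger_gap"],s["position"][2],s["wrist_force"])
    if s["finger_gap"]<43: break
f,s=snap("w9"); ps=(s["position"],s["ee_rot"])
zoom(f,ps,290,170,350,220,6.6,[],"w9d",1.6,.9)
E
```

```text
13 17.8417 50.19440397922736 102.72833064541557 [-0.43646857 -1.06048498 -0.15081481]
14 18.2583 50.06458913550718 102.77991469099399 [-0.37025104  0.0684431   2.05666036]
  up 48.859856034457145 103.15366855947073 [ 0.1675912  -0.71746285 -2.36621807]
15 19.025 47.34561190746012 103.23791089610678 [-0.21772665 -0.33173031 -0.99373548]
```

View pics/w9d.png

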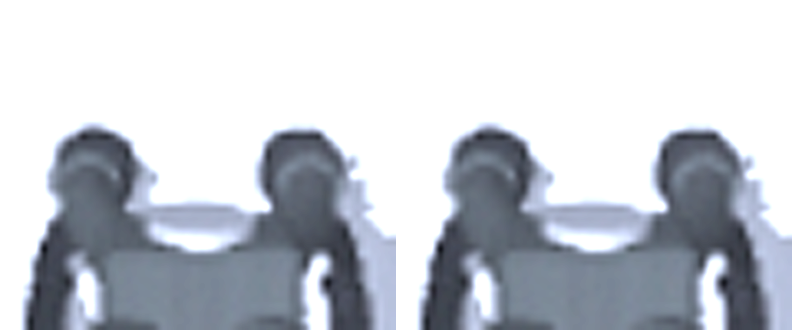

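```bash
python3 - <<'E'
from h import *
from plant import r,eoat
t=[502.687,269.176]
r.move_straight([*t,106],velocity=10); r.wait(.3); s=r.state(); print(s["clock"],s["finger_gap"],s["position"][2],s["wrist_force"])
f,s=snap("w10"); ps=(s["position"],s["ee_rot"])
zoom(f,ps,285,165,355,225,5.7,[],"w10d",1.6,.9)
E
```

```text
19.8 47.305230928956554 105.98930480635529 [ 0.4565091   0.53989657 -2.1924217 ]
```

View pics/w10d.png

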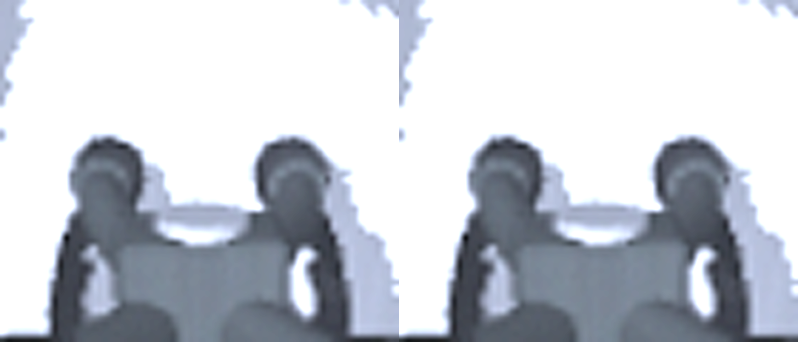

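```bash
cat >> h.py <<'E'
def eyes(f,ps,zt=99.5,off=0,x0=285,y0=165,x1=355,y1=205,thr=110,k=10):
    """fit the two eye lugs' upper arcs, lower-rim at tool z=zt; returns tool-frame centres"""
    from scipy.optimize import least_squares
    g=cv2.resize(f["img"][y0:y1,x0:x1].mean(2),None,fx=k,fy=k,interpolation=cv2.INTER_CUBIC)
    m=(g<thr).astype(np.uint8); out=[]
    c=max(cv2.findContours(m,cv2.RETR_EXTERNAL,cv2.CHAIN_APPROX_NONE)[0],key=len)
    uv=np.vstack([c[:,0] for c in cv2.findContours(m,cv2.RETR_EXTERNAL,cv2.CHAIN_APPROX_NONE)[0] if len(c)>60])
    uv=(uv+.5)/k-.5+[x0,y0]; o,M=cam(f,ps); Rt=R.from_rotvec(ps[1]).as_matrix()
    o=(o-ps[0])@Rt; d=ray(f,uv)@M.T@Rt; L=o+d*((zt-o[2])/d[:,2])[:,None]
    for s in(-1,1):
        q=L[(L[:,1]*s>4)]; top=q[:,0].max(); q=q[q[:,0]>top-5]
        r_=least_squares(lambda c:np.hypot(q[:,0]-c[0],q[:,1]-c[1])-c[2],[top-6,q[:,1].mean(),6],loss="soft_l1",f_scale=.3)
        out.append(r_.x)
    return np.array(out)
E
python3 - <<'E'
from h import *
from plant import r,eoat
t=[502.687,269.176]
for n,zt in(("w9",99),("w10",99)):
    f,ps=load(n); print(n,eyes(f,ps,zt).round(2).tolist())
r.move_straight([*t,140],velocity=40); r.wait(.2)
f,s=snap("w11"); ps=(s["position"],s["ee_rot"]); print(s["clock"],s["finger_gap"],eyes(f,ps,99).round(2).tolist(),s["wrist_force"])
eoat.clamp(16); r.wait(.3)
f,s=snap("w12"); ps=(s["position"],s["ee_rot"]); print(s["clock"],s["finger_gap"],eyes(f,ps,99).round(2).tolist())
zoom(f,ps,285,165,355,225,5.7,[],"w12d",1.6,.9)
E
```

```text
w9 [[-854.54, 3222.98, 3370.92], [-0.31, 14.34, 6.33]]
w10 [[27.12, -30.65, 2.01], [26.24, 28.39, 3.24]]
21.05 46.87646104492063 [[-6046.85, 5033.79, 7907.7], [0.53, 14.57, 5.94]] [ 0.24948058 -0.03778014 -2.41434765]
21.6167 46.18867794351222 [[-36390.29, 34419.12, 50129.02], [0.53, 15.34, 5.95]]
```

View pics/w12d.png

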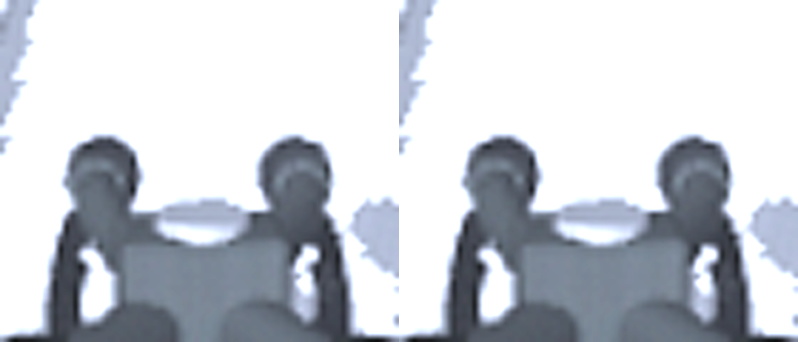

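```bash
python3 - <<'E'
from h import *
from plant import r,eoat
for g in(17,18.5,20):
    eoat.clamp(g); r.wait(.3)
    f,s=snap("w13_%d"%g); ps=(s["position"],s["ee_rot"]); e=eyes(f,ps,99,x0=290,x1=348,y0=185); print(g,s["clock"],s["finger_gap"],e.round(2).tolist(),np.hypot(*(e[0]-e[1])[:2]))
    if e[1][1]>18.2 or s["finger_gap"]<42: break
zoom(f,ps,285,165,355,225,5.7,[],"w13d",1.6,.9)
E
```

```text
17 22.1833 44.87838810533277 [[0.46, -16.94, 6.12], [0.64, 16.28, 5.86]] 33.2158340570862
18.5 22.75 43.04935122238334 [[1.08, -18.39, 5.69], [0.97, 17.66, 5.69]] 36.05693823426123
20 23.325 41.109247865671726 [[0.86, -19.7, 5.92], [0.83, 19.05, 5.77]] 38.75897655403416
```

View pics/w13d.png

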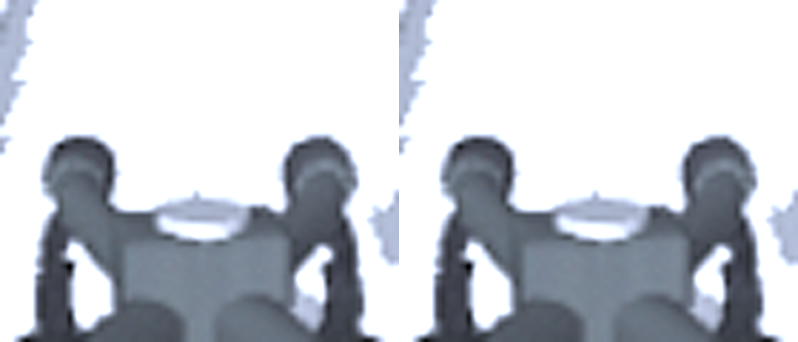

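```bash
python3 - <<'E'
from h import *
from plant import r,eoat
eoat.clamp(20.6); r.wait(.3)
f,s=snap("w14"); ps=(s["position"],s["ee_rot"]); e=eyes(f,ps,99.5,x0=290,x1=348,y0=185); print(s["clock"],s["finger_gap"],e.round(2).tolist(),np.hypot(*(e[0]-e[1])[:2]))
P=cloud(f,ps); L=(P-ps[0])@R.from_rotvec(ps[1]).as_matrix()
m=(f["img"].max(2)<110)&(L[...,2]>85)&(L[...,2]<112)&(abs(L[...,1])<35)&(abs(L[...,0])<50)
v,u=np.nonzero(m); q=L[m]
for a in range(-44,12,6):
    for s_ in(-1,1):
        k=(q[:,0]>=a)&(q[:,0]<a+6)&(q[:,1]*s_>0)
        if k.sum()>3: print(a,s_,k.sum(),"z",np.percentile(q[k,2],[10,50,90]).round(1),"y",np.percentile(q[k,1],[5,95]).round(1))
E
```

```text
23.8917 40.632686518114774 [[0.61, -20.31, 6.01], [0.47, 19.64, 5.93]] 39.947471950079176
-44 -1 20 z [97.8 98.1 98.9] y [-13.5  -5.6]
-44 1 27 z [97.6 98.4 99. ] y [ 5.4 14.5]
-32 -1 6 z [ 96.4  97.3 100.1] y [-27.4 -21.4]
-32 1 12 z [ 96.8  98.  100.7] y [20.5 26. ]
-26 -1 39 z [96.3 96.9 98.7] y [-27.5 -22.1]
-26 1 40 z [96.3 97.1 98.2] y [21.2 26.8]
-20 -1 40 z [95.7 96.8 98.2] y [-27.2 -21.8]
-20 1 37 z [96.  96.8 98. ] y [21. 26.]
-14 -1 28 z [95.3 96.4 97. ] y [-26.7 -22.4]
-14 1 27 z [95.5 96.1 96.8] y [21.6 25.5]
-8 -1 6 z [95.5 96.2 97.6] y [-25.2 -17.7]
-8 1 4 z [95.5 95.7 96.1] y [16.1 24.3]
-2 -1 53 z [87.2 91.4 96.1] y [-24.9 -14.8]
-2 1 53 z [88.  91.7 96. ] y [14.  24.8]
4 -1 41 z [91.4 95.2 99. ] y [-23.9 -16.4]
4 1 38 z [91.9 95.4 99.2] y [15.7 22.5]
```

```bash
python3 - <<'E'
from h import *
from plant import r,eoat
a=np.radians(28.8); ex=np.array([np.cos(a),np.sin(a)])
r.move_straight([502.7,269.2,195],velocity=120)
t=np.array([597.5,20.5])-30*ex
r.move_straight([*t,195],velocity=180); r.wait(.3)
f,s=snap("w15",(100,300,200,440),3); ps=(s["position"],s["ee_rot"]); print(s["clock"],s["finger_gap"],ps,s["wrist_force"])
E
```

```text
26.5083 40.3548451841388 (array([571.18217638,   6.31740279, 195.02278084]), array([ 3.04245810e+00,  7.81805740e-01, -2.51360298e-03])) [-5.18025411e-02  4.99992492e-04 -1.53220693e+00]
```

View pics/w15.png

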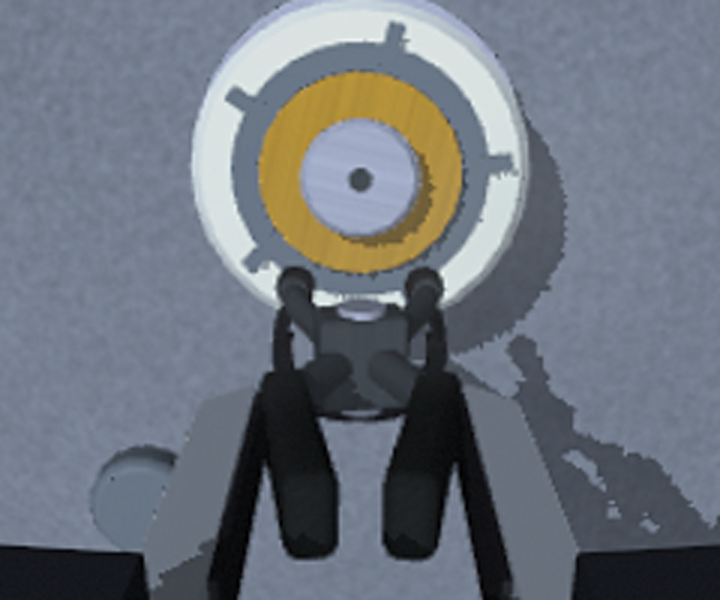

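```bash
python3 - <<'E'
from h import *
f,ps=load("w15"); Rt=R.from_rotvec(ps[1]).as_matrix()
img=f["img"]; hsv=cv2.cvtColor(img,cv2.COLOR_RGB2HSV)
rep=lambda n,W:print(n,W.round(2),"tool",((W-ps[0])@Rt).round(2))
# hole
sub=255.-img.mean(2)[154:167,313:327]; w=np.clip(sub-110,0,None); v,u=np.mgrid[154:167,313:327]
rep("hole",onplane(f,[((u*w).sum()/w.sum(),(v*w).sum()/w.sum())],73.5,ps)[0])
o=((hsv[...,0]>8)&(hsv[...,0]<30)&(hsv[...,1]>100)).astype(np.uint8); o[:115]=0;o[195:]=0;o[:,:275]=0;o[:,365:]=0
c=max(cv2.findContours(o,cv2.RETR_EXTERNAL,cv2.CHAIN_APPROX_NONE)[0],key=len)[:,0]
c=c[c[:,1]<187]
from scipy.optimize import least_squares
W=onplane(f,c,62,ps)
q=least_squares(lambda p:np.hypot(W[:,0]-p[0],W[:,1]-p[1])-p[2],[597,20,35],loss="soft_l1",f_scale=.3).x; print("R",q[2]); rep("washer",np.array([q[0],q[1],62]))
# axle top: blue-gray bright within washer
h=np.zeros((400,640),np.uint8); h[130:190,290:350]=((hsv[...,1]<60)&(img.min(2)>130))[130:190,290:350]
c=max(cv2.findContours(h,cv2.RETR_EXTERNAL,cv2.CHAIN_APPROX_NONE)[0],key=cv2.contourArea)[:,0]
W=onplane(f,c,71.5,ps); q=least_squares(lambda p:np.hypot(W[:,0]-p[0],W[:,1]-p[1])-p[2],[597,20,19],loss="soft_l1",f_scale=.3).x; print("R",q[2]); rep("axle",np.array([q[0],q[1],71.5]))
E
```

```text
hole [597.18  20.92  73.5 ] tool [ 30.02  -0.24 121.47]
R 34.065639309896184
washer [597.29  20.91  62.  ] tool [ 30.12  -0.18 132.97]
R 18.657685840639594
axle [597.3   21.95  71.5 ] tool [ 30.62  -1.09 123.47]
```

```bash
python3 - <<'E'
from h import *
from plant import r,eoat
a=np.radians(28.8); ex=np.array([np.cos(a),np.sin(a)]); 
f,ps=load("w15"); Rt=R.from_rotvec(ps[1]).as_matrix()
t=np.array([571.18,6.32,195])+Rt@np.array([47.4,.13,0]); print(t)
r.move_straight([t[0],t[1],190],velocity=60); r.move_straight([t[0],t[1],180],velocity=40); r.wait(.3)
f,s=snap("w16"); ps=(s["position"],s["ee_rot"]); print(s["clock"],s["finger_gap"],s["position"],s["wrist_force"])
zoom(f,ps,280,165,360,255,4.9,[],"w16d",1.2,.8)
E
```

```text
[612.77060341  29.0574733  194.9230852 ]
28.2083 40.58757027349944 [612.81238323  29.05701596 180.13977377] [-0.87542421 -0.52964366 -1.28762979]
```

View pics/w16d.png

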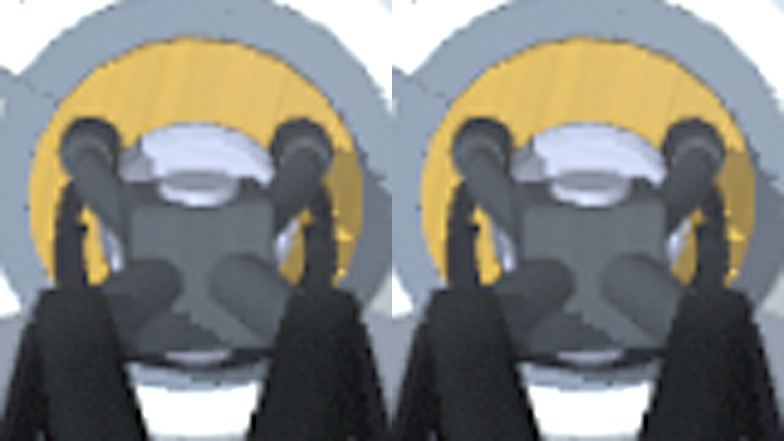

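```bash
python3 - <<'E'
from h import *
f,ps=load("w16")
C=[(circ((597.23,20.92),20,71.5),(0,0,255)),(circ((597.23,20.92),35,62),(0,255,0)),(circ((-17.3,-.35),21.1,98.5,ps),(255,0,0))]
zoom(f,ps,285,180,355,240,5.7,C,"w16e",1.5,.7)
print(eyes(f,ps,100,x0=290,x1=348,y0=185,thr=85).round(2).tolist())
E
```

```text
[[0.19, -20.32, 6.3], [0.22, 19.68, 6.04]]
```

View pics/w16e.png

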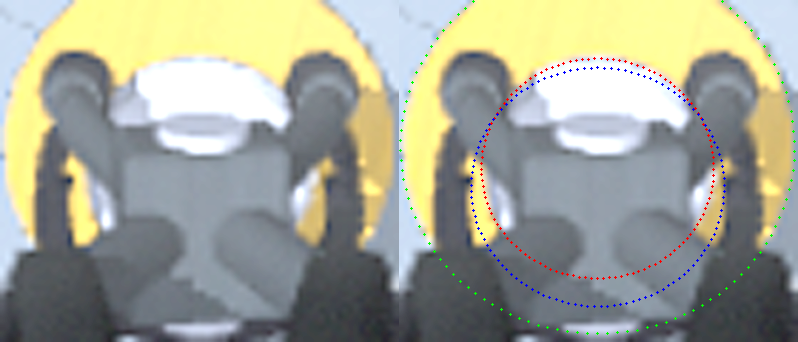

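```bash
python3 - <<'E'
from h import *
f,ps=load("w16"); np.set_printoptions(linewidth=220)
P=proj(f,circ((597.23,20.92),35,62),ps); A=proj(f,circ((597.23,20.92),20,71.5),ps);B=proj(f,circ((597.23,20.92),18,73.5),ps);D=proj(f,circ((597.23,20.92),20,68.5),ps)
for v in(203,207,210,213,216):
    print(v,"pred washer",[round(x,1) for x in sorted(P[np.argsort(abs(P[:,1]-v))[:4],0])][::3],*[[round(x,1) for x in sorted(Q[np.argsort(abs(Q[:,1]-v))[:4],0])][::3] for Q in(A,B,D)])
    print("  L",list(range(283,310)),"\n",f["img"][v,283:310].tolist()); print("  R",f["img"][v,332:358].tolist())
E
```

```text
203 pred washer [np.float64(284.9), np.float64(354.0)] [np.float64(300.1), np.float64(338.9)] [np.float64(302.2), np.float64(336.7)] [np.float64(299.9), np.float64(339.0)]
  L [283, 284, 285, 286, 287, 288, 289, 290, 291, 292, 293, 294, 295, 296, 297, 298, 299, 300, 301, 302, 303, 304, 305, 306, 307, 308, 309] 
 [[105, 118, 136], [106, 119, 135], [121, 125, 122], [170, 141, 78], [176, 143, 62], [173, 140, 64], [168, 138, 64], [170, 139, 63], [178, 145, 66], [123, 100, 53], [67, 57, 43], [35, 39, 46], [48, 51, 57], [54, 59, 64], [56, 60, 66], [57, 63, 69], [57, 63, 69], [57, 63, 69], [57, 62, 68], [55, 61, 66], [53, 59, 64], [50, 55, 59], [52, 56, 62], [54, 59, 64], [49, 53, 57], [46, 50, 55], [47, 51, 56]]
  R [[43, 47, 51], [54, 59, 66], [56, 61, 67], [46, 50, 53], [46, 50, 55], [49, 52, 56], [46, 49, 53], [45, 48, 52], [45, 47, 52], [43, 45, 49], [41, 46, 49], [41, 44, 47], [38, 42, 46], [37, 39, 40], [63, 54, 39], [101, 84, 46], [115, 95, 49], [114, 94, 49], [112, 93, 49], [112, 93, 49], [113, 93, 45], [115, 95, 53], [71, 79, 90], [69, 77, 89], [70, 78, 87], [74, 82, 93]]
207 pred
[... 3695 characters left out ...]
, 72], [172, 140, 59], [135, 111, 55], [49, 44, 39], [32, 34, 40], [33, 35, 39], [34, 35, 39], [34, 35, 41], [41, 39, 40], [130, 107, 51], [167, 136, 60], [178, 144, 60], [154, 128, 77], [92, 94, 103], [85, 92, 108], [112, 119, 137], [88, 94, 107], [56, 61, 69], [51, 56, 62], [64, 70, 78], [64, 71, 79], [65, 72, 79]]
  R [[63, 69, 76], [67, 74, 81], [63, 70, 77], [61, 66, 74], [90, 97, 111], [111, 118, 138], [108, 106, 105], [109, 95, 68], [114, 94, 46], [106, 87, 45], [48, 47, 43], [37, 38, 41], [35, 37, 40], [36, 38, 41], [35, 37, 40], [35, 36, 39], [44, 44, 41], [112, 93, 49], [119, 98, 48], [107, 92, 60], [85, 82, 78], [69, 79, 90], [71, 79, 89], [71, 79, 89], [72, 79, 89], [71, 79, 89]]
```

```bash
python3 - <<'E'
from h import *
from plant import r,eoat
s=r.state(); p=s["position"]
hit=r.move_straight([612.77,29.06,165],velocity=12,guard=2.0)
s=r.state(); print(hit,s["clock"],s["finger_gap"],s["position"],s["wrist_force"])
f,s=snap("w17"); ps=(s["position"],s["ee_rot"])
zoom(f,ps,285,180,355,240,5.7,[],"w17d",1.5,.7)
from plant import imaging
g=imaging.grab_frame("side"); cv2.imwrite("pics/s17.png",cv2.resize(g["img"][170:260,230:350,::-1],None,fx=6,fy=6,interpolation=cv2.INTER_CUBIC))
E
```

```text
False 29.6583 40.325348997284785 [612.80323482  29.06007031 165.08051835] [ 0.21781076  0.09716051 -1.61670837]
```

View pics/w17d.png

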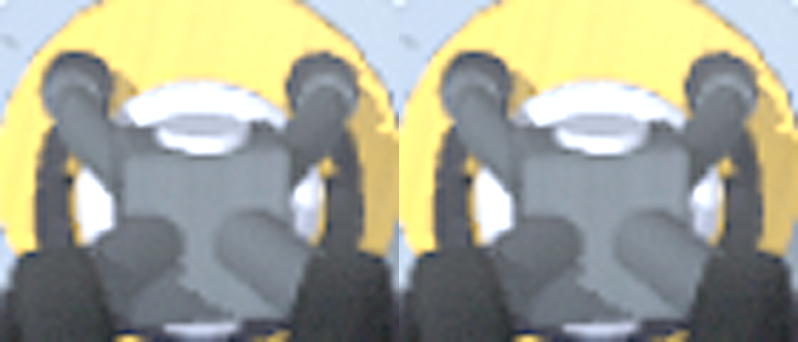

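View pics/s17.png

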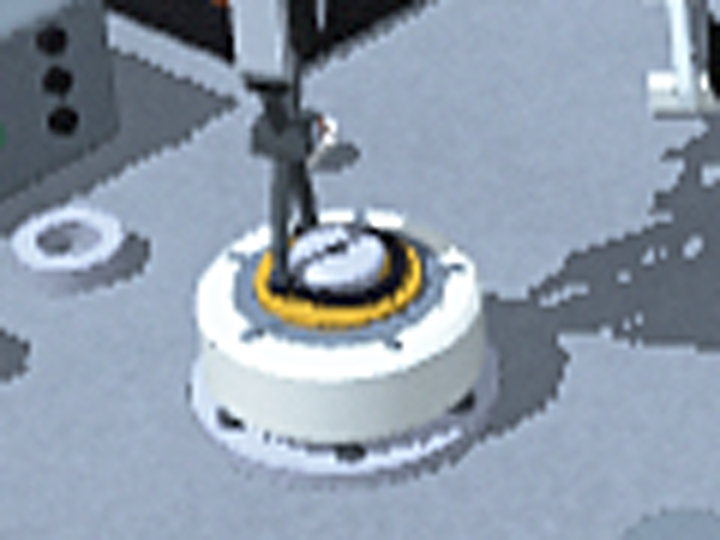

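```bash
python3 - <<'E'
from h import *
from plant import r,eoat
hit=r.move_straight([612.77,29.06,158.5],velocity=8,guard=2.0)
s=r.state(); print(hit,s["clock"],s["finger_gap"],s["position"],s["wrist_force"]); r.wait(.15)
f,s=snap("w18"); ps=(s["position"],s["ee_rot"]);print(s["clock"],s["finger_gap"],s["position"],s["wrist_force"])
P=cloud(f,ps); dark=(f["img"].max(2)<70)&(P[...,2]>55)&(P[...,2]<80)
L=(P-ps[0])@R.from_rotvec(ps[1]).as_matrix()
for a in range(-44,12,6):
    k=dark&(L[...,0]>=a)&(L[...,0]<a+6)&(abs(L[...,1])<32)
    if k.sum()>3: print(a,k.sum(),np.percentile(P[k][:,2],[10,50,90]).round(1))
zoom(f,ps,285,180,355,240,5.7,[],"w18d",1.5,.7)
E
```

```text
True 30.2583 40.073788887748634 [612.8213332   29.07212334 161.7336713 ] [ 0.2641228  -0.080438    4.76154905]
30.4083 40.5448881407327 [612.80428257  29.04932778 161.71823974] [ 0.44310766 -0.20449984  6.19952191]
-44 87 [65.9 66.7 67.4]
-32 13 [61.8 66.6 67.2]
-26 82 [65.2 66.4 67.2]
-20 77 [64.9 66.3 67.1]
-14 57 [65.5 66.3 67.1]
-8 13 [65.  66.1 69.2]
-2 82 [65.  70.6 77.7]
4 64 [64.  66.5 69.6]
```

View pics/w18d.png

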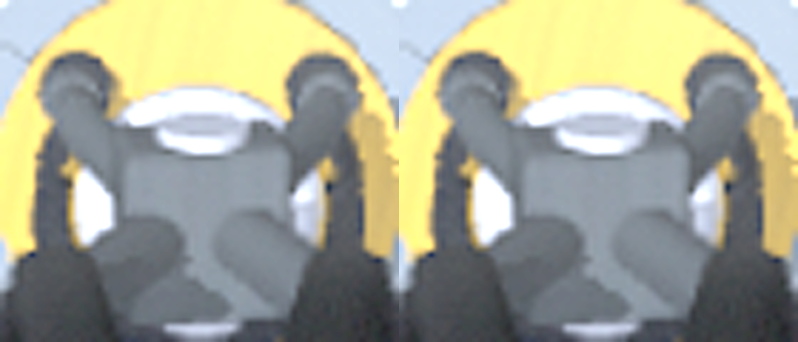

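```bash
python3 - <<'E'
from h import *
from plant import r,eoat
s=r.state(); Rt=R.from_rotvec(s["ee_rot"]).as_matrix(); ex=Rt[:,0]; ex[2]=0
p0=np.array([612.77,29.06,161.9]); r.move_straight(p0,velocity=10)
off=0
for g in(19,18,17,16,15,14,13,12,11,10):
    eoat.clamp(g); r.wait(.08); s=r.state(); gap=s["finger_gap"]
    th=min(.375,max(.02,.35-.0325*(gap-41.1))); d=7.3*(.375-th)/.39
    print(g,round(s["clock"],2),round(gap,2),"th",round(th,3),"d",round(d,2),s["position"][2].round(2),s["wrist_force"].round(1))
    if d>off+.25: off=d; r.move_straight(p0+ex*off-np.array([0,0,0]),velocity=12)
    if np.abs(s["wrist_force"]).max()>9: print("stop");break
print("off",off); s=r.state(); print(s["clock"],s["wrist_force"],s["position"])
f,s=snap("w19"); ps=(s["position"],s["ee_rot"])
zoom(f,ps,285,180,355,240,5.7,[],"w19d",1.5,.7)
E
```

```text
19 31.01 40.74 th 0.362 d 0.25 161.86 [0.1 0.1 0.9]
18 31.56 42.57 th 0.302 d 1.36 161.87 [-0.   0.9  1.5]
17 32.11 43.61 th 0.269 d 1.99 161.83 [-0.5 -0.   0.5]
16 32.66 45.09 th 0.22 d 2.89 161.8 [-0.1  0.  -1. ]
15 33.21 46.62 th 0.171 d 3.83 161.84 [-0.6 -0.1 -0.6]
14 33.76 47.89 th 0.129 d 4.6 161.92 [-0.8 -0.5 -1.7]
13 34.31 49.23 th 0.086 d 5.41 161.91 [ 0.1 -0.9 -2.9]
12 34.86 49.59 th 0.074 d 5.63 161.93 [ 0.4 -1.  -1.7]
11 35.16 49.9 th 0.064 d 5.82 161.88 [ 0.9 -0.9 -2.1]
10 35.71 50.28 th 0.052 d 6.05 161.89 [ 0.5 -0.4 -2. ]
off 5.818878116411388
35.7083 [ 0.4570482  -0.38927198 -2.03829661] [617.83769428  31.90322972 161.88816466]
```

View pics/w19d.png

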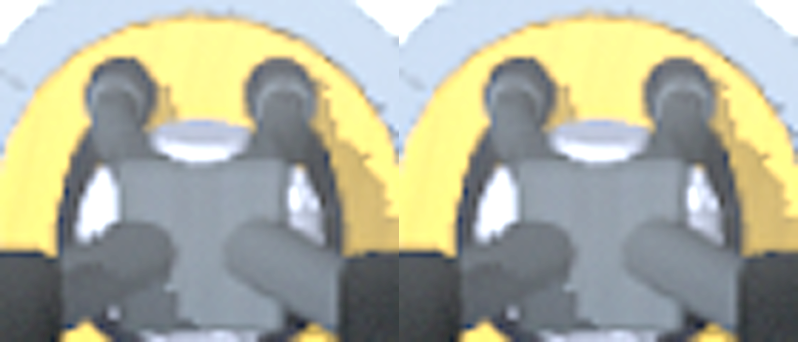

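```bash
python3 - <<'E'
from h import *
from plant import r,eoat
s=r.state(); Rt=R.from_rotvec(s["ee_rot"]).as_matrix(); ex=Rt[:,0]; ex[2]=0
p0=np.array([612.77,29.06,161.9]); off=5.82
for g in(9,8,7,6):
    eoat.clamp(g); r.wait(.08); s=r.state(); gap=s["finger_gap"]
    th=min(.375,max(.02,.35-.0325*(gap-41.1))); d=7.3*(.375-th)/.39
    print(g,round(s["clock"],2),round(gap,2),"th",round(th,3),"d",round(d,2),s["position"][2].round(2),s["wrist_force"].round(1))
    if d>off+.2: off=d; r.move_straight(p0+ex*off,velocity=12)
print("off",off); s=r.state(); print(s["clock"],s["finger_gap"],s["wrist_force"],s["position"])
f,s=snap("w20"); ps=(s["position"],s["ee_rot"])
zoom(f,ps,285,180,355,240,5.7,[],"w20d",1.5,.7)
E
```

```text
9 36.06 52.36 th 0.02 d 6.64 161.9 [ 0.4 -0.4 -2. ]
8 36.61 52.8 th 0.02 d 6.64 161.89 [-0.1 -0.2 -2.4]
7 36.91 52.87 th 0.02 d 6.64 161.9 [-0.3  0.5 -3. ]
6 37.21 53.06 th 0.02 d 6.64 161.88 [-0.3  0.2 -2.8]
off 6.644871794871794
37.2083 53.05767024609768 [-0.28978761  0.17542644 -2.78537644] [618.58805296  32.26943411 161.88359481]
```

View pics/w20d.png

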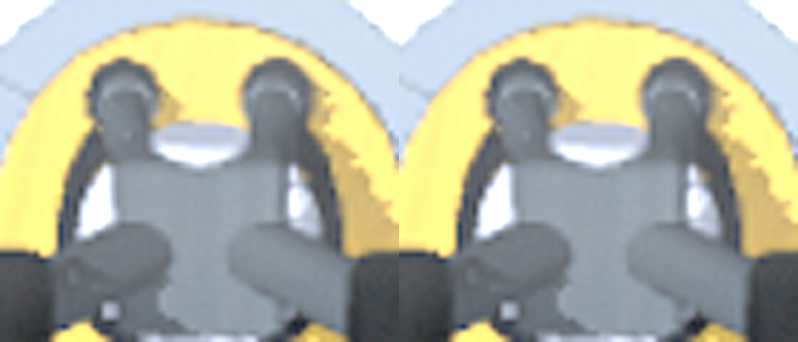

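```bash
python3 - <<'E'
from h import *
from plant import r,eoat
s=r.state(); p=s["position"]
hit=r.move_straight([p[0],p[1],169],velocity=15,guard=4)
s=r.state(); print(hit,s["clock"],s["finger_gap"],s["wrist_force"],s["position"])
if not hit:
    r.move_straight([p[0],p[1],180],velocity=40); r.wait(.15)
f,s=snap("w21"); ps=(s["position"],s["ee_rot"]); print(s["finger_gap"],s["wrist_force"])
zoom(f,ps,280,170,360,245,4.9,[],"w21d",1.5,.7)
E
```

```text
False 37.8833 54.10797823477921 [ 0.59744271  0.53743799 -1.09564651] [618.57362571  32.25392991 169.04022149]
53.51138939745673 [-0.02380029 -1.25134059 -1.70229489]
```

View pics/w21d.png

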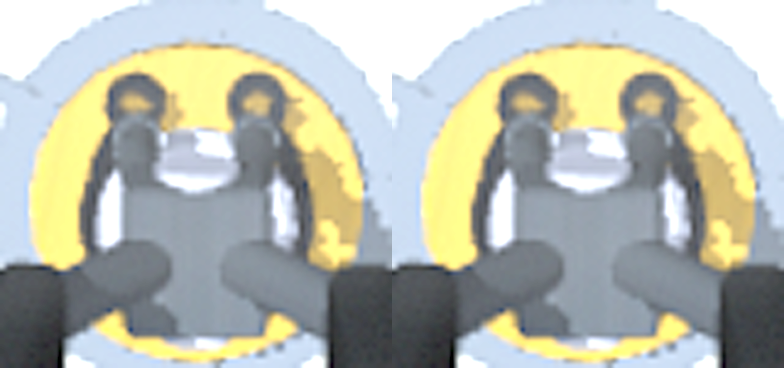

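```bash
python3 - <<'E'
from h import *
from plant import r,eoat
eoat.clamp(7)
s=r.state(); p=s["position"]; ex=R.from_rotvec(s["ee_rot"]).as_matrix()[:,0]
r.move_straight([p[0]-40*ex[0],p[1]-40*ex[1],235],velocity=150); r.wait(.1)
f,s=snap("w22",(90,250,210,430),3.5); ps=(s["position"],s["ee_rot"])
P=cloud(f,ps); m=(f["img"].max(2)<70)&(abs(P[...,0]-603)<40)&(abs(P[...,1]-22)<35)&(P[...,2]>50)&(P[...,2]<80)
print("ring z",np.percentile(P[m][:,2],[5,25,50,75,95]).round(1),m.sum())
r.movep([459.5,-241,245],rot(11.2)); r.wait(.2)
f,s=snap("w23"); ps=(s["position"],s["ee_rot"]); print(s["clock"],s["position"],s["finger_gap"],s["wrist_force"])
zoom(f,ps,260,150,380,270,3.3,[],"w23d",1.5,.8)
E
```

```text
ring z [65.1 66.8 67.7 68.4 69.3] 375
40.7667 [ 460.05596744 -240.2200271   244.86933057] 53.886323182952815 [-0.24009952 -0.57573021 -1.53777563]
```

View pics/w22.png

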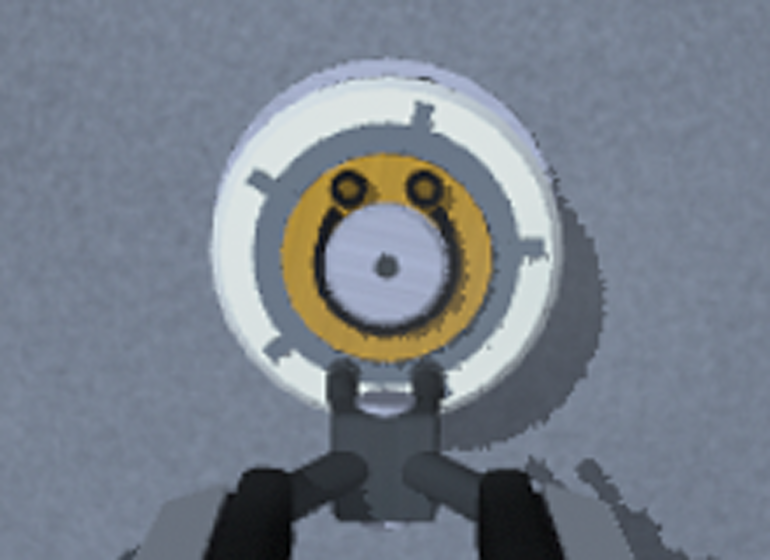

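View pics/w23d.png

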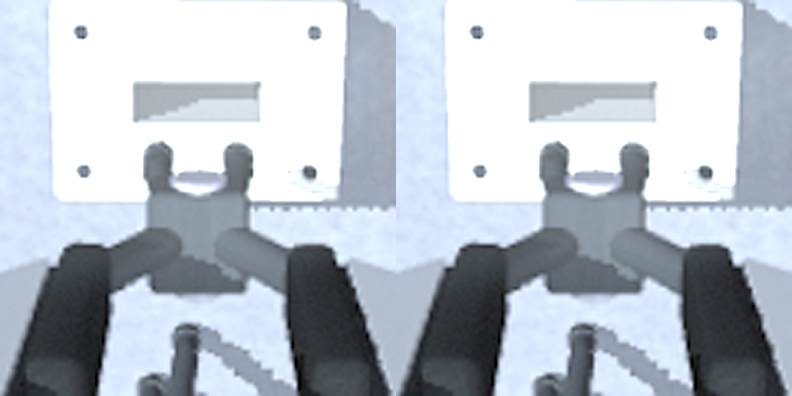

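```bash
python3 - <<'E'
from h import *
from plant import r
f,ps=load("w23"); k=3.3
c=[((x+.5)/k-.5+260,(y+.5)/k-.5+150) for x,y in((134,83),(259,83),(134,122),(259,122))]
W=onplane(f,c,80,ps); print(W.round(1), W.mean(0)); print(r.state()["position"])
print(((W.mean(0)-ps[0])@R.from_rotvec(ps[1]).as_matrix()).round(2))
E
```

```text
[[ 460.7 -218.1   80. ]
 [ 469.2 -260.3   80. ]
 [ 447.  -220.6   80. ]
 [ 455.6 -263.2   80. ]] [ 458.13384488 -240.52570067   80.        ]
[ 459.95306297 -240.33122927  244.87539522]
[-1.9300e+00 -5.0000e-02  1.6487e+02]
```

```bash
python3 - <<'E'
from h import *
from plant import r,eoat
x,y=458.9,-240.8
r.move_straight([x,y,200],velocity=120,attitude=rot(11.2)); r.wait(.1)
r.move_straight([x,y,175],velocity=80,guard=5)
hit=r.move_straight([x,y,126],velocity=80,guard=4); s=r.state(); print(hit,s["clock"],s["position"],s["wrist_force"])
if not hit:
    hit=r.move_straight([x,y,118.5],velocity=15,guard=2); s=r.state(); print(hit,s["clock"],s["position"],s["wrist_force"],s["finger_gap"])
E
```

```text
False 42.6583 [ 459.12193726 -240.93495163  126.40693715] [-0.03597418  0.13379133 -2.43596551]
True 43.1 [ 458.98476641 -240.84341025  119.80459867] [1.21757721 0.73710022 3.18276564] 54.01353998813345
```

```bash
python3 - <<'E'
from h import *
from plant import r,eoat
r.move_straight([458.9,-240.8,120.1],velocity=10)
eoat.open_jaws(); r.wait(.2)
s=r.state(); print(s["clock"],s["finger_gap"],s["wrist_force"])
r.move_straight([458.9,-240.8,250],velocity=120); r.wait(.2)
f,s=snap("w24",(100,260,220,420),4); print(s["clock"])
from plant import imaging
out=[]
for n,b in(("scene",(150,270,190,440)),("side",(140,330,200,420))):
    g=imaging.grab_frame(n); np.savez(f"pics/{n}_end.npz",**g); im=g["img"][b[0]:b[1],b[2]:b[3],::-1]
    cv2.imwrite(f"pics/{n}_end.png",cv2.resize(im,None,fx=3,fy=3,interpolation=cv2.INTER_CUBIC))
E
```

```text
44.3333 94.2811912038525 [ 0.01070228 -0.72893813  0.50836215]
45.7667
```

View pics/w24.png

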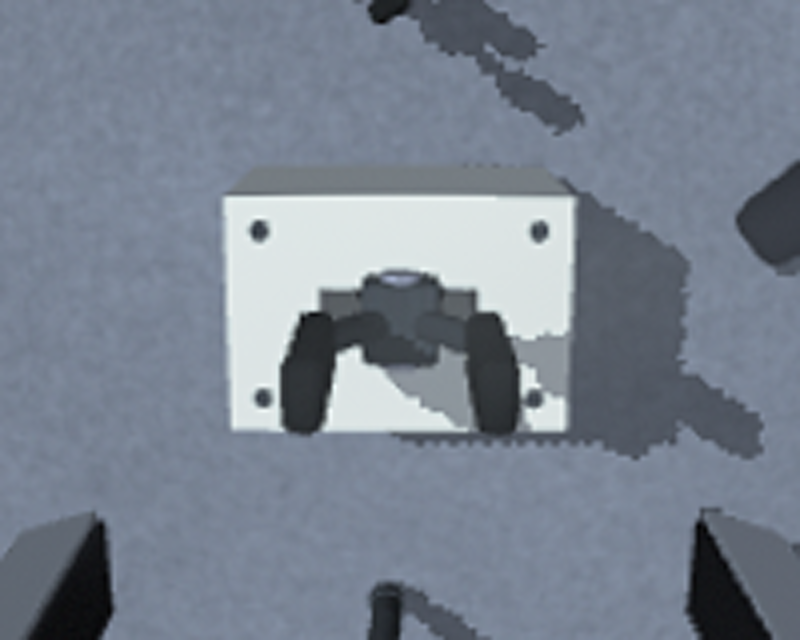

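View pics/side_end.png

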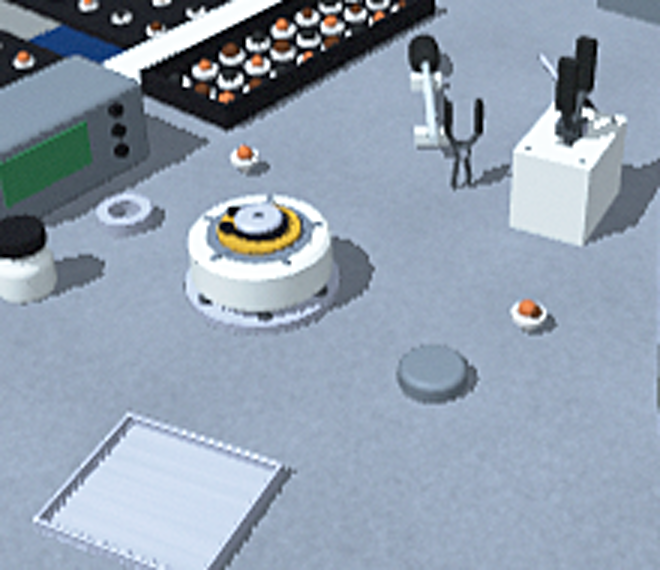

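View pics/scene_end.png

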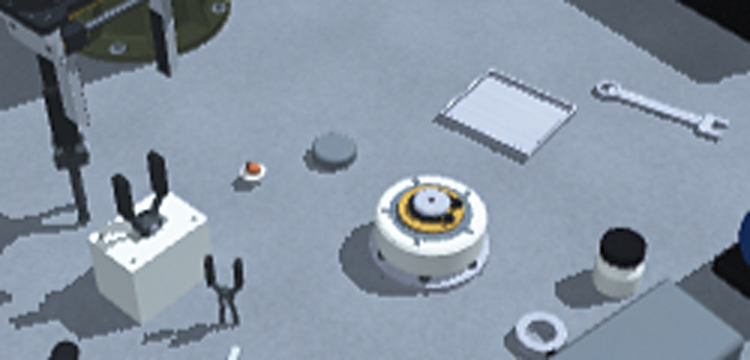

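```bash
python3 -c "
from plant import r,job
job.job_done(); print(r.state()['clock'])"
```

```text
the job is handed in; nothing more can be done
the job is handed in; nothing more can be done
```

The snap ring is closed in the axle's groove and the pliers are back upright in their rack. I handed the job in at about 46 s on the clock, against the 72 s limit.

**Pick-up:** I took the middle-sized pliers from the rack and set the pins into the ring's eyes. I lifted the ring, then spread it to eyes about 40 mm apart, an opening of about 0.38, and it stayed below the 0.45 limit.

**Fitting:** The ring went over the axle without touching it. I lowered it until it bore on the washer, at about 7–8 N. I then let it close in small steps while moving the pliers outward with it.

**Last checks:**
- **Ring:** In the last pictures it is closed around the axle and centred. Depth readings put its top at about 66.5–67.7 mm, against the 67 mm expected for a ring resting on the washer, which is within the camera's error.
- **Pliers and bench:** The pliers stand upright with the head on the rack, the parts tray is empty, and by eye the other things on the bench have not moved.

**Disagreements:**
- The grip needed was higher than the data gave: about 20 N, not 16 N, for the full spread.
- The ring hung about 4° low at its back while carried, and levelled out on the washer.
- The camera showed the rack slot 1–2 mm off from where I had gripped the pliers. I lowered them in between the two positions, and they went in without resistance until the head rested on the rack.

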